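Sound the blind bore of a jewellery jig with a depth gauge

ROBOT

A 7-joint arm with a two-finger parallel gripper is mounted at the origin on the work surface. World frame = base frame: x ahead of the robot, y to its left, z up, the work surface at z = 0. Lengths are in m, angles in degrees, forces in N, time in s.
With the tool pointing down it reaches from about 0.4 to 0.85 m from the base axis. Payload 6.9 kg.
Tool frame: the origin (TCP) lies midway between the tips of the shut fingers; the grasp point (between the pads) lies 19 mm behind it (robot.grasp_offset is the distance from the TCP to the grasp point, in m); z points along the fingers, y is the line along which they close (so a half turn about z gives the same grasp; the last joint's range is limited). The gripper opens to 85 mm and grips with 20 to 120 N. Pads are 22 mm wide; open, the fingers measure 114 mm over their backs; the gripper's body (76 mm by 85 mm) begins 54 mm behind the grasp point. The pads swing forward as they close: fully open they stand 13 mm farther back than shut.
Start: joints at [72.164, 29.078, -13.613, 85.955, 7.202, 65.827, -8.869], TCP at [0.253, -0.571, 0.231] pointing down, gripper open.
Joint ranges: [-176.47, 176.47], [-13.61, 117.27], [-81.72, 77.17], [0.22, 143.17], [-87.28, 267.28], [10, 112.55], [-165.47, 165.47]. Speed limits (degrees/s): [136.94, 136.94, 180, 180, 180, 180, 180].

INTERFACE

Orientations are given as [roll, pitch, yaw] about the fixed x, y, z axes, in that order (R = Rz(yaw) Ry(pitch) Rx(roll)).
In Python, from plant import monitor, capture, calibration, workorder, spotter, robot gives the robot as it stands. The module is installed in compiled form; this text tells all that it offers.
- The arm moves only by the tool move_arm, never from a script. Its argument "moves" is a list of rows, each an object of numbers: "dx", "dy", "dz": the shift along the tool's x, y, z normalised to -1 to 1, where 1 is 80 cm; "ax", "ay", "az": the turn, a rotation vector about the tool's x, y, z normalised to -1 to 1, where 1 is 1.5 rad; "jaw": the gripper's target within -1 to 1 (fully open at 1, half-way at 0, shut at -1). In form: [{"dx": .., "dy": .., "dz": .., "ax": .., "ay": .., "az": .., "jaw": ..}, ...]. A call has 1 to 8 rows; each row is the pose to reach, as a shift and turn from the pose commanded when the call began, along the tool's axes at that moment; what a row does not reach only later rows make up. A row lasts 1/12 s, in which the tool goes at most 41.7 mm and 7.16 degrees, less where a joint would pass 70% of its speed; a pose out of reach is approached as far as the arm can. A call with a number of a shift or a turn outside -1 to 1 is refused whole. A call with a gripper value outside its range is refused whole. The fingers move at their own pace and stop on an object; "squeeze" is the grip in N (left out, the last holds). Time passes only in rows, so rows that repeat a pose let the fingers close. It gives the time, the measured TCP pose, the force, the opening and the grip force at its end, in the units of the state.
- monitor.get_obs(): the state, without advancing time (a new reading comes with each control period).
- capture(name): name is "side" or "top" or "wrist"; returns the picture (384x512x3 uint8, blue, green, red); there is no depth.
- calibration(name): a dict with "K" (3x3 intrinsics, pixels), "k1" (the pictures are not rectified: a ray, as slopes to the right and down, at radius r is drawn at 1 + k1 r^2 times it, then the intrinsics apply), "R" (3x3) and "t" (3): a world point X has camera coordinates R X + t. Camera axes: x right, y down, z forward; pixel columns grow to the right and rows downward; lengths in m; the calibration is good to about 2 mm. A picture is of the moment at which its call begins: read the wrist's pose just before it. calibration takes no time and is no camera call; for the wrist camera it gives the pose at the moment of the call.
- workorder.job_done(): hands the job in; it is judged then, once.
Trained networks look in the newest picture that a camera, given by its name, has taken for a name from the list of things; names that differ only in an ending like _2 or _b are one class to them, and where a whole thing is asked for, a point or a joint stands for the part that bears it (a point fixed in the world has none). Each returns a list of dicts, best first, with "p" (0 to 1); they miss things now and then, are a little off and sometimes report something else, mostly with a low value. They report only what shows in the picture. A call takes as long as a camera call. They do not tell look-alikes from the thing itself.
- spotter.search_frame(camera, target): "position" ([x, y, z] in m, in world coordinates, good to about 4 mm: the middle of the surface that is visible of it).
- spotter.cut_out(camera, target): "region" (384x512 bool, what is visible of it).
The state is a dict: "t": time; "joint_pos": joint angles; "joint_vel": joint speeds; "joint_torque": joint torques, N m; "position": TCP position; "orientation": TCP orientation; "force": force on the tool from outside, world axes, zero at the start; "torque": the same for the moment, N m; "gripper_width": finger opening in m; "grip_force": force on a finger pad.
Only numpy, scipy, OpenCV 4.12 (cv2) and the standard library are available. Lean on these libraries where they do the work, as an engineer would, in place of code of your own. Each camera call takes 0.05 s, during which the arm holds its last target. There are 200 camera calls.

TASK

Take the depth gauge by its orange handle out of its wooden stand and slowly lower its rod into the blind bore of the aluminium jig, pushing on after the sliding brass stop has met the jig's face until the rod truly bottoms out. Keep it pressed on the bottom with a light, steady push (about 10 N, never more than 30 N) for two seconds, then let go and leave it standing upright in the bore on its bottom, with the stop flat on the face. Do not disturb the other things on the bench.

Things in the scene. Friction and masses are not known exactly. Their poses are not given: they have to be found in the camera images.
- gauge: loose depth gauge, about 130 g, upright in the stand at first: steel rod 10 mm in diameter, 96 mm long, with black tick rings, under a square orange handle (24 x 24 mm, from 95 to 135 mm above the rod's tip, sides along the gauge's x and y). Origin at the centre of the rod's flat lower tip; z up along the rod. It carries a brass stop collar (see collar_face)
- gauge_tip (a point): centre of the gauge rod's lower tip (the same point as the gauge's origin)
- collar (a joint): how far the brass stop has been pushed up the rod, 0 to 0.032 m; the stop's underside lies 16 mm plus this above the rod's tip. At the start 0 to 0.004
- collar_face (a point): centre of the underside of the brass stop collar (36 mm in diameter, 10 mm thick) on the rod; z up along the rod. It stays put on the rod until pushed with about 3 N, more than the gauge weighs: merely let go, the gauge hangs on its stop
- stand: fixed dark wooden block, 60 x 60 x 25 mm high; the gauge stands in a hole at its centre, 12 mm in diameter, 15 mm deep, its floor 10 mm above the table. Origin at the centre of its underside
- jig: fixed bright aluminium block, 90 x 90 x 60 mm high, with a thin blue ring around the bore, a blue strip on the side towards -x and two steel pins (6 mm in diameter, 8 mm high) on its top at x = -34, y = +34 and -34 mm. Origin at the centre of its underside; the bore's axis stands at x = +15, y = -10 mm in its frame
- jig_bore (a point): centre of the blind bore's mouth, on the jig's top face, 60 mm above the table; z up. The bore is 13 mm in diameter with a 2 mm countersink; its depth is not known, somewhere from 24 to 40 mm; its floor (bore_floor_c0, centre 5 mm below its surface) is flat and firm, lined with thin rubber that gives under 1 mm: reaching it faster than about 10 mm/s can already knock with more than 30 N
- jar: small amber glass jar with a brass cap, 48 mm in diameter, 60 mm high, loose, standing; origin at the centre of its underside. Leave alone
- mallet: hammer with a wooden handle, 240 mm long, lying loose at the far side; leave alone
- marker: black marker, 130 x 14 x 12 mm, lying loose on the near side; origin at the centre of its underside. Leave alone
- tape: green tape-measure case, 60 x 55 x 28 mm, loose; origin at the centre of its underside. Leave alone
- blank0: round metal pendant blank, 32 mm in diameter, 4 mm thick, loose in the white tray (200 x 150 x 18 mm) between stand and jig; leave alone
- blank1: second pendant blank, as blank0; leave alone
- blank2: third pendant blank, as blank0; leave alone
Things that resemble listed ones, but are neither listed nor needed, are in the scene too. Of the things that look like the stand, take the one that is farthest to the robot's left at the start.

How it is judged (in metres and radians):
On the way, in this order (a step that is already met when the one before it is completed fails the run):
1. the gauge is lifted clear of its stand, held by the robot (z of gauge_tip in the frame of stand above 0.035 m and contact force between the fingers and gauge above 1 N), for 0.2 s.
2. the rod stands on the bore's bottom, the stop on the jig's face, and the gauge is pressed down with more than 4 N for 1.5 s (horizontal distance between gauge_tip and jig_bore below 0.003 m and distance between gauge_tip and bore_floor_c0 below 0.0072 m and angle between gauge's own z axis and vertical below 0.1 rad and z of collar_face in the frame of jig_bore between -0.002 and 0.002 m and contact force between gauge_c0 and bore_floor_c0 above 4 N), for 1.5 s.
At the end, for the whole second after the job is handed in: The gauge stands released and at rest in the jig's bore, within 0.1 rad of upright, its tip on the bore's floor (within 2 mm) and within 3 mm of the bore's axis, the underside of the stop within 2 mm of the jig's face (horizontal distance between gauge_tip and jig_bore below 0.003 m and distance between gauge_tip and bore_floor_c0 below 0.0072 m and angle between gauge's own z axis and vertical below 0.1 rad and z of collar_face in the frame of jig_bore between -0.002 and 0.002 m and linear speed of gauge below 0.02 m/s and contact force between each of the arm, the fingers and gauge below 0.1 N); the robot touches nothing.
It fails at once if the gauge is pressed on the jig with more than 30 N (contact force between gauge and jig above 30 N).
It fails at once if the gauge is tipped more than 0.6 rad (angle between gauge's own z axis and vertical above 0.6 rad).
It fails at once if another thing on the bench is moved by more than 15 mm (distance of any of jar, mallet, marker, tape, blank0, blank1, blank2 from where it was at the start of the episode above 0.015 m).
It also fails if it takes over 56 s, if anything falls off the work surface, if the arm or the gripper's body presses on something with over 40 N, if the wrist force passes 120 N, or if a joint passes its speed limit or range.

## Working session

There is one attempt and no reset: what is moved stays moved. The work goes in short steps, Python scripts to look and compute and a tool call to move; the robot and the scene stay as the last step left them, time stands still between calls to the robot, and variables do not carry over. Pictures are saved under pics/ and viewed, at most 14 in all, crops included, and the job is handed in when it is done.

Besides the shell and the picture viewer there is one more tool, called after "Request:" as a command line: name --argument value ..., lists and objects as JSON in quotes. move_arm: Moves the arm, as the interface text tells. Scaled input: -1 to 1 covers 80 cm each way for a shift and 1.5 rad each way for a turn. Its arguments: {"type":"object","properties":{"moves":{"type":"array","items":{"type":"object","properties":{"dx":{"type":"number","minimum":-1,"maximum":1},"dy":{"type":"number","minimum":-1,"maximum":1},"dz":{"type":"number","minimum":-1,"maximum":1},"ax":{"type":"number","minimum":-1,"maximum":1},"ay":{"type":"number","minimum":-1,"maximum":1},"az":{"type":"number","minimum":-1,"maximum":1},"jaw":{"type":"number"}}}},"squeeze":{"type":"number"}},"required":["moves"]}

```bash
mkdir -p pics; python3 - <<'E'
from plant import monitor,capture,calibration,spotter,robot
import cv2,numpy as np
o=monitor.get_obs()
print({k:np.round(v,4) for k,v in o.items()}, robot.grasp_offset)
for c in("top","side"):
    cv2.imwrite(f"pics/{c}0.png",capture(c)); k=calibration(c); print(c,np.round(k["K"],1).tolist(),k["k1"],np.round(k["R"],3).tolist(),np.round(k["t"],3))
    for n in("gauge","stand","jig","collar_face"):
        print(n,[(round(d["p"],2),np.round(d["position"],3).tolist()) for d in spotter.search_frame(c,n)])
print(monitor.get_obs()["t"])
E
```

```text
{'t': np.float64(0.0), 'joint_pos': array([ 72.1634,  29.1259, -13.6084,  86.0066,   7.2018,  65.827 ,
        -8.8707]), 'joint_vel': array([-0.0016, -0.1013, -0.0046,  0.1311, -0.1194, -0.0014, -0.0304]), 'joint_torque': array([ 5.00000e-04, -6.20586e+01, -2.18670e+00, -2.49652e+01,
        1.27000e-02,  1.21000e-02, -0.00000e+00]), 'position': array([ 0.2528, -0.5711,  0.2304]), 'orientation': array([-1.798992e+02,  1.900000e-03,  2.388000e+01]), 'force': array([ 0.503 , -0.1076,  0.5357]), 'torque': array([-0.0106,  0.0115,  0.001 ]), 'grip_force': np.float64(0.0), 'gripper_width': np.float64(0.0851)} 0.0187
top [[398.8, 0.0, 254.2], [0.0, 398.8, 188.3], [0.0, 0.0, 1.0]] -0.1356804090878445 [[-0.019, -1.0, 0.015], [-0.985, 0.016, -0.17], [0.17, -0.018, -0.985]] [-0.015  0.57   0.747]
gauge [(0.92, [0.516, 0.16, 0.125])]
stand [(0.95, [0.677, -0.171, 0.025]), (0.88, [0.341, 0.095, 0.024]), (0.79, [0.638, -0.271, 0.029]), (0.61, [0.516, 0.15, 0.023])]
jig [(0.82, [0.472, -0.193, 0.058])]
collar_face [(0.49, [0.522, 0.166, 0.037])]
side [[400.9, 0.0, 257.3], [0.0, 400.9, 188.4], [0.0, 0.0, 1.0]] -0.11690618016830266 [[-0.747, -0.665, 0.003], [-0.378, 0.42, -0.825], [0.547, -0.617, -0.566]] [0.405 0.299 0.68 ]
gauge [(0.92, [0.521, 0.174, 0.108]), (0.67, [0.761, 0.006, 0.024]), (0.17, [0.519, 0.172, 0.035])]
stand [(0.89, [0.63, -0.266, 0.031]), (0.86, [0.33, 0.104, 0.026]), (0.74, [0.506, 0.183, 0.023]), (0.58, [0.675, -0.157, 0.026]), (0.31, [0.461, -0.173, 0.051])]
jig [(0.9, [0.457, -0.169, 0.049])]
collar_face [(0.68, [0.517, 0.171, 0.034])]
0.5
```

View pics/top0.png

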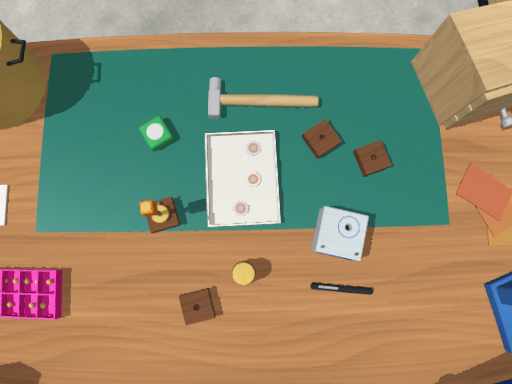

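View pics/side0.png

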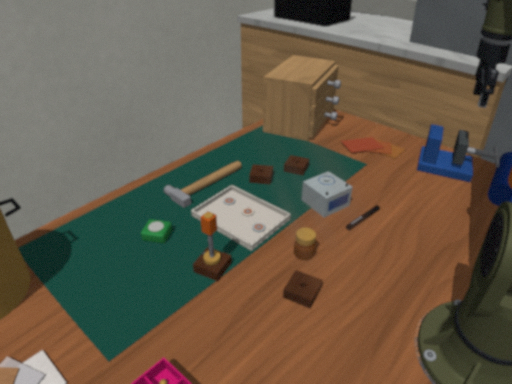

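The top view shows the gauge handle at (148,207) in the leftmost stand at (161,214). The jig is at (342,233) with its bore at (348,227) and its pins towards the robot. The tape is at (155,132), and the jar is at (243,273), clear of the route. The side view agrees: the gauge stands upright at (209,245).

```bash
cat > h.py <<'E'
from plant import monitor,capture,calibration,spotter,workorder
import cv2,numpy as np
from scipy.spatial.transform import Rotation as Ro
def ray(c,uv,z):
    K,k1,R,t=[c[k] for k in("K","k1","R","t")]; K=np.array(K);R=np.array(R);t=np.array(t)
    uv=np.atleast_2d(uv).astype(float); d=(uv-K[:2,2])/K[[0,1],[0,1]]; s=d.copy()
    for _ in range(20): s=d/(1+k1*(s**2).sum(1,keepdims=True))
    w=np.c_[s,np.ones(len(s))]@R; C=-R.T@t
    return C+w*((z-C[2])/w[:,2])[:,None]
def proj(c,X):
    p=np.atleast_2d(X)@np.array(c["R"]).T+np.array(c["t"]); s=p[:,:2]/p[:,2:]
    s=s*(1+c["k1"]*(s**2).sum(1,keepdims=True)); K=np.array(c["K"]); return s*K[[0,1],[0,1]]+K[:2,2]
def go(p,yaw,vert=True):
    o=monitor.get_obs(); R=Ro.from_euler("xyz",o["orientation"],degrees=True)
    d=R.inv().apply(np.array(p)-o["position"])
    a=(R.inv()*Ro.from_euler("xyz",[180,0,yaw],degrees=True)).as_rotvec()
    print("t",o["t"],"shift/0.8",np.round(d/.8,4),"turn/1.5",np.round(a/1.5,4))
E
python3 - <<'E'
from h import *
c=calibration("top"); 
capture("top")
m=spotter.cut_out("top","gauge")[0]["region"]
im=cv2.imread("pics/top0.png"); h=cv2.cvtColor(im,cv2.COLOR_BGR2HSV)
y,x=np.nonzero((h[...,0]>8)&(h[...,0]<20)&(h[...,1]>210)&(h[...,2]>170)&(np.abs(np.indices(m.shape)[1]-148)<12)&(np.abs(np.indices(m.shape)[0]-207)<12))
print(len(x)); print(cv2.minAreaRect(np.c_[x,y].astype(np.float32)))
print("stand hole",ray(c,[161,214],.035),"handle",ray(c,[148,207],.14))
print("bore",ray(c,[348,227],.06), "jig corners",ray(c,[[322,207],[369,218],[362,260],[315,248]],.06).round(3).tolist())
w=calibration("wrist"); R=np.array(w["R"]);print("wrist cam pos",-R.T@w["t"],"axis",R[2],w["K"][0],"obs",monitor.get_obs()["position"])
cv2.imwrite("pics/crop.png",np.hstack([cv2.resize(im[185:240,130:185],None,fx=7,fy=7,interpolation=2),cv2.resize(im[205:260,315:370],None,fx=7,fy=7,interpolation=2)]))
go([.44,-.2,.30],0)
E
```

```text
11
((149.6781005859375, 209.14804077148438), (6.289169788360596, 15.264337539672852), 31.607501983642578)
stand hole [[0.52289738 0.16372722 0.035     ]] handle [[0.52402602 0.16418296 0.14      ]]
bore [[ 0.48813481 -0.20737669  0.06      ]] jig corners [[0.529, -0.158, 0.06], [0.505, -0.251, 0.06], [0.423, -0.232, 0.06], [0.449, -0.14, 0.06]]
wrist cam pos [ 0.31557546 -0.54374548  0.37409235] axis [-0.24382802 -0.10923864 -0.96364662] [313.48920648   0.         259.41471244] obs [ 0.25294975 -0.57150233  0.23127452]
t 0.6 shift/0.8 [ 0.4018 -0.33   -0.0859] turn/1.5 [-0.      0.      0.2779]
```

View pics/crop.png

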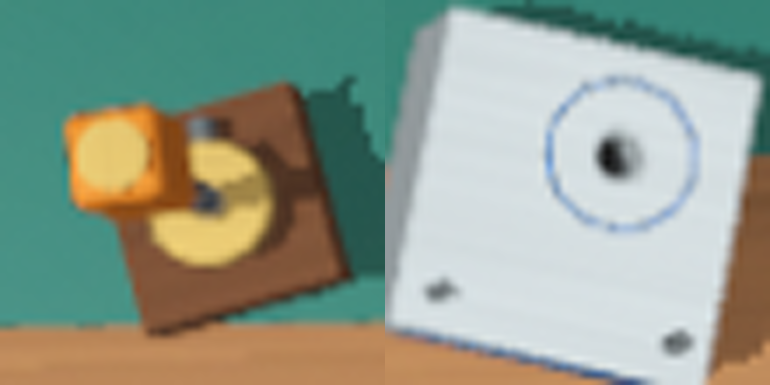

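The crop shows the handle's square top with edges turned by about +8.6° yaw; its crop corners are (65,118), (150,105) and (78,205). The bore is at crop (622,153), inside its blue ring. Next I'll look at the jig from the wrist camera on the way over.

Request:
move_arm --moves '[{"dx":0.478,"dy":-0.286,"dz":-0.0375,"az":0.178,"jaw":1},{"dx":0.478,"dy":-0.286,"dz":-0.0375,"az":0.178,"jaw":1},{"dx":0.478,"dy":-0.286,"dz":-0.0375,"az":0.178,"jaw":1},{"dx":0.478,"dy":-0.286,"dz":-0.0375,"az":0.178,"jaw":1},{"dx":0.478,"dy":-0.286,"dz":-0.0375,"az":0.178,"jaw":1},{"dx":0.478,"dy":-0.286,"dz":-0.0375,"az":0.178,"jaw":1},{"dx":0.478,"dy":-0.286,"dz":-0.0375,"az":0.178,"jaw":1},{"dx":0.478,"dy":-0.286,"dz":-0.0375,"az":0.178,"jaw":1}]'

```text
invalid input
```

```bash
python3 - <<'E'
from h import *
go([.51,-.207,.26],8.6)
E
```

```text
t 0.6 shift/0.8 [ 0.4783 -0.2866 -0.0359] turn/1.5 [-0.      0.      0.1778]
```

Request:
move_arm --moves '[{"dx":0.478,"dy":-0.286,"dz":-0.036,"ax":0,"ay":0,"az":0.178,"jaw":1},{"dx":0.478,"dy":-0.286,"dz":-0.036,"ax":0,"ay":0,"az":0.178,"jaw":1},{"dx":0.478,"dy":-0.286,"dz":-0.036,"ax":0,"ay":0,"az":0.178,"jaw":1},{"dx":0.478,"dy":-0.286,"dz":-0.036,"ax":0,"ay":0,"az":0.178,"jaw":1},{"dx":0.478,"dy":-0.286,"dz":-0.036,"ax":0,"ay":0,"az":0.178,"jaw":1},{"dx":0.478,"dy":-0.286,"dz":-0.036,"ax":0,"ay":0,"az":0.178,"jaw":1},{"dx":0.478,"dy":-0.286,"dz":-0.036,"ax":0,"ay":0,"az":0.178,"jaw":1},{"dx":0.478,"dy":-0.286,"dz":-0.036,"ax":0,"ay":0,"az":0.178,"jaw":1}]'

```text
t: 1.27
position: [0.4457, -0.298, 0.2533]
orientation: [180.0, -0.0, 8.6]
force: [0.7, 0.3, 0.5]
gripper_width: 0.0854
grip_force: 0.0
```

```bash
python3 - <<'E'
from h import *
go([.51,-.207,.26],8.6)
E
```

```text
t 1.2667 shift/0.8 [ 0.0964 -0.1005 -0.0084] turn/1.5 [ 0.0004 -0.0003 -0.0003]
```

Request:
move_arm --moves '[{"dx":0.096,"dy":-0.1,"dz":-0.008,"ax":0,"ay":0,"az":0,"jaw":1},{"dx":0.096,"dy":-0.1,"dz":-0.008,"ax":0,"ay":0,"az":0,"jaw":1},{"dx":0.096,"dy":-0.1,"dz":-0.008,"ax":0,"ay":0,"az":0,"jaw":1},{"dx":0.096,"dy":-0.1,"dz":-0.008,"ax":0,"ay":0,"az":0,"jaw":1},{"dx":0.096,"dy":-0.1,"dz":-0.008,"ax":0,"ay":0,"az":0,"jaw":1}]'

```text
t: 1.68
position: [0.5099, -0.2072, 0.2593]
orientation: [-180.0, -0.0, 8.8]
force: [0.0, -0.7, -0.7]
gripper_width: 0.0853
grip_force: 0.0
```

```bash
python3 - <<'E'
from h import *
c=calibration("wrist"); im=capture("wrist"); cv2.imwrite("pics/w1.png",im); np.savez("w1.npz",**{k:np.array(v) for k,v in c.items()})
print(monitor.get_obs()["position"],proj(c,[.488,-.208,.06]))
go([.54,.164,.27],8.6)
E
```

```text
[ 0.50887607 -0.20912032  0.25915551] [[257.02761714 191.49345504]]
t 1.7333 shift/0.8 [ 0.1086 -0.4552 -0.0138] turn/1.5 [0.0003 0.0002 0.0006]
```

View pics/w1.png

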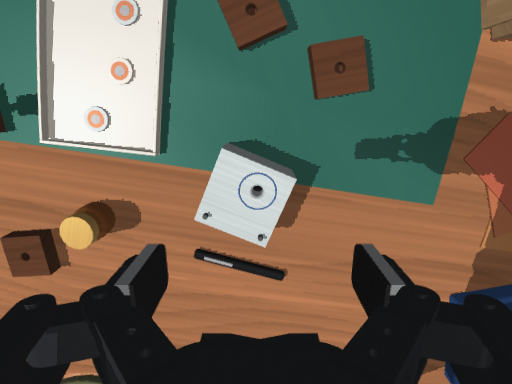

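The wrist view shows the bore at about (257,190) inside its ring, as projected. The marker is at (240,264) and the jar at (80,230). I'll fit the ring next.

```bash
cat >> h.py <<'E'
def bore(cam,guess):
    c=calibration(cam); im=capture(cam).astype(int); u=proj(c,guess)[0]
    yy,xx=np.indices(im.shape[:2]); m=(im[...,0]-im[...,2]>45)&(np.hypot(xx-u[0],yy-u[1])<30)
    y,x=np.nonzero(m); X=ray(c,np.c_[x,y],.06)[:,:2]
    for _ in range(5):
        A=np.c_[2*X,np.ones(len(X))]; s=np.linalg.lstsq(A,(X**2).sum(1),rcond=None)[0]; r=np.sqrt(s[2]+s[0]**2+s[1]**2)
        e=np.hypot(*(X-s[:2]).T)-r; X=X[np.abs(e)<max(.0015,2*e.std())]
    return s[:2],r,len(X),e.std()
E
python3 - <<'E'
from h import *
for _ in range(2): print(bore("wrist",[.488,-.208,.06]),monitor.get_obs()["position"])
print(bore("top",[.488,-.208,.06]))
go([.54,.164,.27],8.6)
E
```

```text
(array([ 0.48835544, -0.20795381]), np.float64(0.02090895715719034), 136, np.float64(0.00039665917014962616)) [ 0.50828627 -0.21018721  0.25908117]
(array([ 0.48841562, -0.20793719]), np.float64(0.02096719454826672), 133, np.float64(0.0003730102012761418)) [ 0.50803523 -0.21065857  0.25905458]
(array([ 0.50885771, -0.22083766]), np.float64(0.043156771842266316), 137, np.float64(0.004772932822522322))
t 1.8833 shift/0.8 [ 0.1083 -0.4576 -0.014 ] turn/1.5 [ 0.0003  0.0005 -0.0019]
```

Request:
move_arm --moves '[{"dx":0.108,"dy":-0.458,"dz":-0.014,"ax":0,"ay":0,"az":0,"jaw":1},{"dx":0.108,"dy":-0.458,"dz":-0.014,"ax":0,"ay":0,"az":0,"jaw":1},{"dx":0.108,"dy":-0.458,"dz":-0.014,"ax":0,"ay":0,"az":0,"jaw":1},{"dx":0.108,"dy":-0.458,"dz":-0.014,"ax":0,"ay":0,"az":0,"jaw":1},{"dx":0.108,"dy":-0.458,"dz":-0.014,"ax":0,"ay":0,"az":0,"jaw":1},{"dx":0.108,"dy":-0.458,"dz":-0.014,"ax":0,"ay":0,"az":0,"jaw":1},{"dx":0.108,"dy":-0.458,"dz":-0.014,"ax":0,"ay":0,"az":0,"jaw":1},{"dx":0.108,"dy":-0.458,"dz":-0.014,"ax":0,"ay":0,"az":0,"jaw":1}]'

```text
t: 2.55
position: [0.5362, 0.1231, 0.2694]
orientation: [180.0, -0.0, 8.4]
force: [0.9, -0.4, -0.6]
gripper_width: 0.0856
grip_force: 0.0
```

```bash
python3 - <<'E'
from h import *
go([.54,.164,.27],8.6)
E
```

```text
t 2.55 shift/0.8 [ 0.0122 -0.0499 -0.0008] turn/1.5 [ 0.0004 -0.0002 -0.0022]
```

Request:
move_arm --moves '[{"dx":0.012,"dy":-0.05,"dz":0,"ax":0,"ay":0,"az":0,"jaw":1},{"dx":0.012,"dy":-0.05,"dz":0,"ax":0,"ay":0,"az":0,"jaw":1},{"dx":0.012,"dy":-0.05,"dz":0,"ax":0,"ay":0,"az":0,"jaw":1},{"dx":0.012,"dy":-0.05,"dz":0,"ax":0,"ay":0,"az":0,"jaw":1},{"dx":0.012,"dy":-0.05,"dz":0,"ax":0,"ay":0,"az":0,"jaw":1},{"dx":0.012,"dy":-0.05,"dz":0,"ax":0,"ay":0,"az":0,"jaw":1}]'

```text
t: 3.05
position: [0.54, 0.1615, 0.2691]
orientation: [180.0, 0.0, 8.4]
force: [-0.1, -0.7, 0.4]
gripper_width: 0.0853
grip_force: 0.0
```

```bash
python3 - <<'E'
from h import *
c=calibration("wrist"); im=capture("wrist"); u=proj(c,[.523,.164,.145])[0]; print(u,monitor.get_obs()["position"])
x0,y0=(u-45).astype(int); cv2.imwrite("pics/w2.png",cv2.resize(im[y0:y0+90,x0:x0+90],None,fx=6,fy=6,interpolation=cv2.INTER_CUBIC)); print(x0,y0)
np.savez("w2.npz",im=im,**{k:np.array(v) for k,v in c.items()})
E
```

```text
[253.7107809  207.08649961] [0.53995366 0.16186074 0.26917103]
208 162
```

View pics/w2.png

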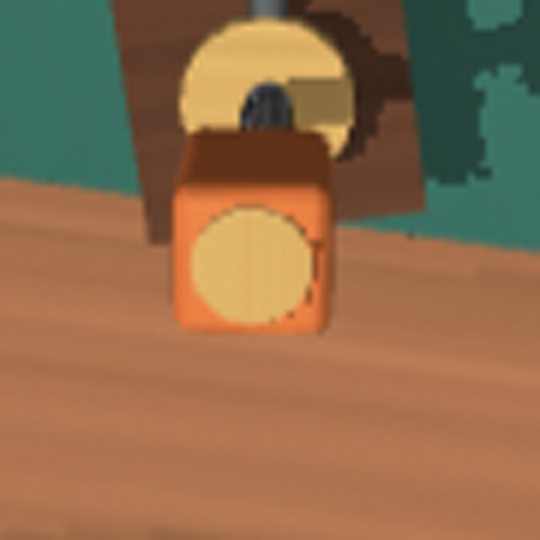

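The wrist crop shows the handle's top, aligned with the tool, with crop corners (172,187), (330,187), (332,333) and (172,333). The brass stop lies behind it at about (267,100).

```bash
python3 - <<'E'
from h import *
d=np.load("w2.npz"); c={k:d[k] for k in("K","k1","R","t")}
q=np.array([[172,187],[330,187],[332,333],[172,333]])/6+[208,162]-.4
X=ray(c,q,.145); e=np.roll(X,-1,0)-X
print(X.mean(0),np.hypot(*e[:,:2].T),np.degrees(np.arctan2(e[:,1],e[:,0])))
# collar circle
im=d["im"]; hs=cv2.cvtColor(im,cv2.COLOR_BGR2HSV)
q=np.array([[180,95],[267,18],[355,95]])/6+[208,162]-.4; print(ray(c,q,.036))
p=X.mean(0); go([p[0],p[1],.20],8.4)
go([p[0],p[1],.118],8.4)
E
```

```text
[0.52432067 0.16796712 0.145     ] [0.02321804 0.02270626 0.02403556 0.02271225] [ -81.61524619 -170.66993645   98.39609407    7.26737006]
[[0.52327081 0.18571915 0.036     ]
 [0.54160171 0.17037014 0.036     ]
 [0.52848067 0.15035962 0.036     ]]
t 3.1 shift/0.8 [-0.0182 -0.0105  0.0865] turn/1.5 [ 0.0004 -0.      0.    ]
t 3.1 shift/0.8 [-0.0182 -0.0105  0.189 ] turn/1.5 [ 0.0004 -0.      0.    ]
```

Request:
move_arm --moves '[{"dx":-0.018,"dy":-0.0105,"dz":0.04,"ax":0,"ay":0,"az":0,"jaw":1},{"dx":-0.018,"dy":-0.0105,"dz":0.08,"ax":0,"ay":0,"az":0,"jaw":1},{"dx":-0.018,"dy":-0.0105,"dz":0.11,"ax":0,"ay":0,"az":0,"jaw":1},{"dx":-0.018,"dy":-0.0105,"dz":0.14,"ax":0,"ay":0,"az":0,"jaw":1},{"dx":-0.018,"dy":-0.0105,"dz":0.17,"ax":0,"ay":0,"az":0,"jaw":1},{"dx":-0.018,"dy":-0.0105,"dz":0.204,"ax":0,"ay":0,"az":0,"jaw":1},{"dx":-0.018,"dy":-0.0105,"dz":0.204,"ax":0,"ay":0,"az":0,"jaw":1},{"dx":-0.018,"dy":-0.0105,"dz":0.204,"ax":0,"ay":0,"az":0,"jaw":1}]'

```text
t: 3.77
position: [0.5236, 0.1689, 0.1054]
orientation: [180.0, 0.2, 8.5]
force: [-0.4, 0.1, 0.6]
gripper_width: 0.0856
grip_force: 0.0
```

```bash
python3 - <<'E'
from h import *
c=calibration("wrist"); o=monitor.get_obs(); im=capture("wrist");cv2.imwrite("pics/w3.png",im)
print(o["position"],o["orientation"],o["force"])
go([.5243,.168,.106],8.4)
E
```

```text
[0.52359867 0.16890481 0.10539371] [1.79964597e+02 1.53513001e-01 8.51435183e+00] [-0.44661534  0.14294848  0.617625  ]
t 3.8167 shift/0.8 [-0.0006  0.0019  0.0009] turn/1.5 [-0.     -0.0001  0.0015]
```

View pics/w3.png

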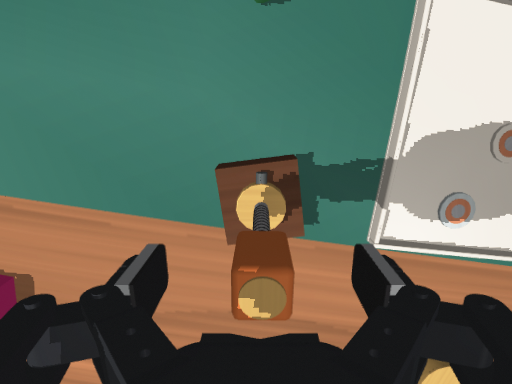

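The handle at (262,275) sits squarely between the open pads, with nothing else between them. Closing the gripper.

Request:
move_arm --moves '[{"dx":0,"dy":0.001,"dz":0.001,"ax":0,"ay":0,"az":0,"jaw":-1},{"dx":0,"dy":0.001,"dz":0.001,"ax":0,"ay":0,"az":0,"jaw":-1},{"dx":0,"dy":0.001,"dz":0.001,"ax":0,"ay":0,"az":0,"jaw":-1},{"dx":0,"dy":0.001,"dz":0.001,"ax":0,"ay":0,"az":0,"jaw":-1},{"dx":0,"dy":0.001,"dz":0.001,"ax":0,"ay":0,"az":0,"jaw":-1},{"dx":0,"dy":0.001,"dz":0.001,"ax":0,"ay":0,"az":0,"jaw":-1},{"dx":0,"dy":0.001,"dz":0.001,"ax":0,"ay":0,"az":0,"jaw":-1},{"dx":0,"dy":0.001,"dz":0.001,"ax":0,"ay":0,"az":0,"jaw":-1}]' --squeeze 45

```text
t: 4.48
position: [0.5247, 0.1691, 0.1058]
orientation: [180.0, -0.1, 8.6]
force: [-0.1, -2.0, 5.9]
gripper_width: 0.0237
grip_force: 45.4
```

Request:
move_arm --moves '[{"dx":0,"dy":0,"dz":-0.01,"ax":0,"ay":0,"az":0,"jaw":-1},{"dx":0,"dy":0,"dz":-0.02,"ax":0,"ay":0,"az":0,"jaw":-1},{"dx":0,"dy":0,"dz":-0.035,"ax":0,"ay":0,"az":0,"jaw":-1},{"dx":0,"dy":0,"dz":-0.055,"ax":0,"ay":0,"az":0,"jaw":-1},{"dx":0,"dy":0,"dz":-0.08,"ax":0,"ay":0,"az":0,"jaw":-1},{"dx":0,"dy":0,"dz":-0.1,"ax":0,"ay":0,"az":0,"jaw":-1},{"dx":0,"dy":0,"dz":-0.12,"ax":0,"ay":0,"az":0,"jaw":-1},{"dx":0,"dy":0,"dz":-0.12,"ax":0,"ay":0,"az":0,"jaw":-1}]'

```text
t: 5.15
position: [0.5255, 0.1701, 0.2047]
orientation: [-179.9, -0.3, 8.6]
force: [0.4, -0.6, -1.2]
gripper_width: 0.0233
grip_force: 44.8
```

```bash
python3 - <<'E'
from h import *
o=monitor.get_obs();print(o["force"],o["position"],o["gripper_width"])
im=capture("wrist");cv2.imwrite("pics/w4.png",im[130:384,150:400])
go([.4884,-.2079,.20],8.6)
E
```

```text
[ 0.41610012 -0.59489559 -1.15911768] [0.52551902 0.17013763 0.20465147] 0.023339752826754726
t 5.2 shift/0.8 [-0.1157  0.46    0.0029] turn/1.5 [-0.0005 -0.0022 -0.0002]
```

View pics/w4.png

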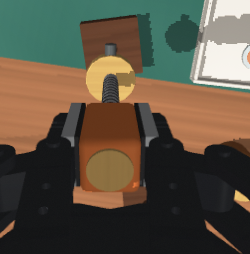

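The crop shows the gauge held squarely between the pads and hanging clear of the stand, with the stop at (110,78). Now over to the jig.

Request:
move_arm --moves '[{"dx":-0.005,"dy":0.02,"dz":0,"ax":0,"ay":0,"az":0,"jaw":-1},{"dx":-0.015,"dy":0.06,"dz":0,"ax":0,"ay":0,"az":0,"jaw":-1},{"dx":-0.026,"dy":0.105,"dz":0,"ax":0,"ay":0,"az":0,"jaw":-1},{"dx":-0.038,"dy":0.15,"dz":0,"ax":0,"ay":0,"az":0,"jaw":-1},{"dx":-0.049,"dy":0.195,"dz":0,"ax":0,"ay":0,"az":0,"jaw":-1},{"dx":-0.06,"dy":0.24,"dz":0,"ax":0,"ay":0,"az":0,"jaw":-1},{"dx":-0.072,"dy":0.285,"dz":0,"ax":0,"ay":0,"az":0,"jaw":-1},{"dx":-0.083,"dy":0.33,"dz":0,"ax":0,"ay":0,"az":0,"jaw":-1}]'

```text
t: 5.87
position: [0.4967, -0.1033, 0.2002]
orientation: [-180.0, 0.1, 8.6]
force: [0.9, -0.0, -1.6]
gripper_width: 0.0235
grip_force: 44.7
```

Request:
move_arm --moves '[{"dx":-0.01,"dy":0.04,"dz":0,"ax":0,"ay":0,"az":0,"jaw":-1},{"dx":-0.018,"dy":0.075,"dz":0,"ax":0,"ay":0,"az":0,"jaw":-1},{"dx":-0.025,"dy":0.1,"dz":0,"ax":0,"ay":0,"az":0,"jaw":-1},{"dx":-0.03,"dy":0.12,"dz":0,"ax":0,"ay":0,"az":0,"jaw":-1},{"dx":-0.033,"dy":0.13,"dz":0,"ax":0,"ay":0,"az":0,"jaw":-1},{"dx":-0.033,"dy":0.13,"dz":0,"ax":0,"ay":0,"az":0,"jaw":-1},{"dx":-0.033,"dy":0.13,"dz":0,"ax":0,"ay":0,"az":0,"jaw":-1},{"dx":-0.033,"dy":0.13,"dz":0,"ax":0,"ay":0,"az":0,"jaw":-1}]'

```text
t: 6.53
position: [0.4876, -0.2068, 0.2009]
orientation: [-179.9, 0.0, 8.7]
force: [-1.3, 0.5, -1.8]
gripper_width: 0.0235
grip_force: 44.7
```

```bash
python3 - <<'E'
from h import *
o=monitor.get_obs();print(o["force"],o["position"],o["orientation"],o["gripper_width"])
c=calibration("wrist");im=capture("wrist");cv2.imwrite("pics/w5.png",cv2.resize(im[100:300,160:360],None,fx=3,fy=3,interpolation=2))
np.savez("w5.npz",im=im,**{k:np.array(v) for k,v in c.items()})
try: print(bore("wrist",[.4884,-.2079,.06]))
except Exception as e: print(e)
go([.4884,-.2079,.18],8.6)
for n in ("top","side"): cv2.imwrite(f"pics/{n}5.png",capture(n))
E
```

```text
[-1.29478349  0.50727659 -1.81038377] [ 0.4876113  -0.20676089  0.20085453] [-1.79934540e+02  6.42010505e-03  8.69438945e+00] 0.02354690387339186
(array([ 0.48844129, -0.20791731]), np.float64(0.02088762817165066), 127, np.float64(0.00038506924296258954))
t 6.6333 shift/0.8 [0.0006 0.0014 0.0263] turn/1.5 [-0.0004 -0.0001  0.0014]
```

View pics/w5.png

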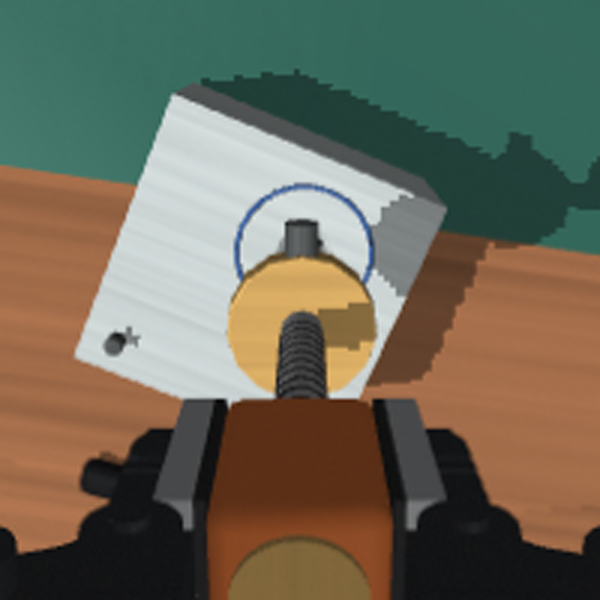

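The crop shows the rod tip at (302,222), hanging over the bore inside the blue ring; the bore's dark edge peeps out at (318,245). I'll measure the tip offset from the axis.

```bash
python3 - <<'E'
from h import *
d=np.load("w5.npz"); c={k:d[k] for k in("K","k1","R","t")}
f=lambda u,v,z:ray(c,np.array([[u,v]])/3+[160,100]-.33,z)[0].round(4)
for z in(.100,.105,.110): print("tip front edge",f(302,221,z))
print("rod sides at tip",f(285,235,.105),f(319,235,.105))
# collar left/right extents at its top (tip+26..30)
print("collar L/R top",f(229,320,.133),f(377,320,.133))
# predicted tip circle at axis TCP
R=Ro.from_euler("xyz",monitor.get_obs()["orientation"],degrees=True)
p=monitor.get_obs()["position"]+R.apply([0,0,.096]); th=np.linspace(0,6.28,40)
C=np.c_[p[0]+.005*np.cos(th),p[1]+.005*np.sin(th),np.full(40,p[2])]
uv=(proj(c,C)-[160,100]+.33)*3; print(p,"pred tip extents",uv.min(0),uv.max(0))
g=cv2.cvtColor(d["im"],cv2.COLOR_BGR2GRAY); print(g[168:184,250:272])
E
```

```text
tip front edge [ 0.5064 -0.2045  0.1   ]
tip front edge [ 0.5074 -0.2044  0.105 ]
tip front edge [ 0.5084 -0.2042  0.11  ]
rod sides at tip [ 0.5031 -0.2006  0.105 ] [ 0.5045 -0.2093  0.105 ]
collar L/R top [ 0.4871 -0.1901  0.133 ] [ 0.4923 -0.2244  0.133 ]
[ 0.48768861 -0.20734386  0.10516093] pred tip extents [282.84780246 277.16210555] [320.71303023 313.55049199]
[[216 217 217 218 218 218 219 219 218 217 217 216 215 215 215 215 216 216
  216 215 215 214]
 [214 215 216 216 217 217 218 218 219 219 219 218 216 216 215 215 215 216
  216 217 217 215]
 [210 211 212 215 216 217 217 218 218 218 219 219 219 218 217 216 215 215
  215 216 215 217]
 [209 208 209 211 212 214 215 216 217 217 218 219 218 219 220 219 218 216
  215 216 215 215]
 [212 210 209 208 208 208 198 199 201 199 198 200 202 206 211 213 220 218
  217 217 216 216]
 [216 214 211 211 208 184 111 112 110  73  74  76  80 120 156 162 212 219
  219 220 219 217]
 [218 217 216 215 205  47  46  46  44  44  43  43  42  41  40  66 177 218
  218 219 219 219]
 [217 217 217 217 209  75  76  79  76  77  70  71  65  60  58  72 177 216
  217 217 218 218]
 [214 215 216 217 210  75  85  91 100 100  91  92  84  74  63  70 172 213
  215 216 215 216]
 [212 212 213 215 208  75  85  91  99 100  90  92  83  74  62  68 161 204
  211 213 215 215]
 [210 210 211 211 197  75  85  91 100 100  90  92  83  75  61  66 154 195
  204 210 212 213]
 [208 209 209 200 156  75  85  90  99  99  90  91  84  74  62  57 115 189
  200 208 209 209]
 [211 209 206 168 142  74  85  91  99  99  90  92  83  75  62  48  40 118
  204 205 211 210]
 [211 211 202 145 139  74  85  90  99  99  91  92  84  74  62  49  41 100
  200 206 214 212]
 [210 209 187 141 127  74  85  91  99  98  91  92  83  74  63  50  69 133
  181 204 212 217]
 [209 200 165 134 116  74  85  91  99 100  91  92  83  75  63  52  74 122
  159 194 205 217]]
```

View pics/side5.png

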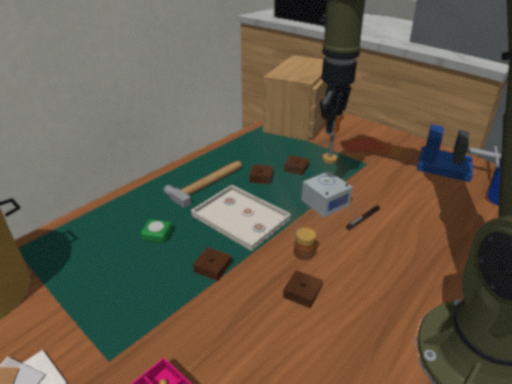

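The grey bit in front is not the tip. It also shows beside the stop in the pictures taken in the stand, so it is a screw on the stop, and the tip is hidden under the stop. I'll check tilt from the collar disc in the wrist and side pictures instead.

```bash
python3 - <<'E'
from h import *
d=np.load("w5.npz"); c={k:d[k] for k in("K","k1","R","t")}
def fit(c,im,p,box):
    h=cv2.cvtColor(im,cv2.COLOR_BGR2HSV); u=proj(c,p)[0]; yy,xx=np.indices(h.shape[:2])
    m=((h[...,0]>14)&(h[...,0]<30)&(h[...,1]>90)&(h[...,2]>90)&(np.abs(xx-u[0])<box)&(np.abs(yy-u[1])<box)).astype(np.uint8)
    n,l,s,_=cv2.connectedComponentsWithStats(m); k=1+np.argmax(s[1:,4]); y,x=np.nonzero(l==k)
    return u,(x.min(),x.max(),y.min(),y.max()),len(x)
o=monitor.get_obs(); p=o["position"]; print(p)
th=np.linspace(0,2*np.pi,120)
for nm,cc,im,box in(("wrist",c,d["im"],32),("side",calibration("side"),cv2.imread("pics/side5.png"),12)):
    q=p+[0,0,-.096+.021]
    print(nm,fit(cc,im,q,box))
    for s in(0,.004):
      C=np.vstack([np.c_[p[0]+.018*np.cos(th),p[1]+.018*np.sin(th),np.full(120,p[2]-.096+s+zz)] for zz in(.016,.026)])
      uv=proj(cc,C); print(" pred",uv[:,0].min(),uv[:,0].max(),uv[:,1].min(),uv[:,1].max())
go([.4884,-.2079,.165],8.6)
E
```

```text
[ 0.48767555 -0.20736936  0.20116092]
wrist (array([260.36142705, 206.15492665]), (np.int64(236), np.int64(284), np.int64(185), np.int64(230)), 1452)
 pred 235.0905785870983 285.6642329532714 180.45745389252454 231.8209460051953
 pred 234.66219926787437 286.12363330487676 181.69649287107765 233.93894504011834
side (array([328.44610382, 157.80781917]), (np.int64(323), np.int64(336), np.int64(153), np.int64(162)), 103)
 pred 321.09518393439936 335.8522259651098 152.55613778293286 163.1896470223566
 pred 321.23897277230253 336.0289226830257 151.18088723452865 161.80335681462915
t 6.7333 shift/0.8 [0.0008 0.0008 0.0452] turn/1.5 [-0.0002 -0.0001  0.001 ]
```

Request:
move_arm --moves '[{"dx":0.001,"dy":0.001,"dz":0.007,"ax":0,"ay":0,"az":0,"jaw":-1},{"dx":0.001,"dy":0.001,"dz":0.015,"ax":0,"ay":0,"az":0,"jaw":-1},{"dx":0.001,"dy":0.001,"dz":0.024,"ax":0,"ay":0,"az":0,"jaw":-1},{"dx":0.001,"dy":0.001,"dz":0.033,"ax":0,"ay":0,"az":0,"jaw":-1},{"dx":0.001,"dy":0.001,"dz":0.04,"ax":0,"ay":0,"az":0,"jaw":-1},{"dx":0.001,"dy":0.001,"dz":0.045,"ax":0,"ay":0,"az":0,"jaw":-1},{"dx":0.001,"dy":0.001,"dz":0.045,"ax":0,"ay":0,"az":0,"jaw":-1},{"dx":0.001,"dy":0.001,"dz":0.045,"ax":0,"ay":0,"az":0,"jaw":-1}]'

```text
t: 7.4
position: [0.4882, -0.2091, 0.1648]
orientation: [-180.0, 0.0, 8.6]
force: [0.2, 0.5, -0.5]
gripper_width: 0.0234
grip_force: 44.7
```

```bash
cat > s.py <<'E'
from h import *
o=monitor.get_obs(); print(np.round(o["t"],2),"pos",np.round(o["position"],4),"ori",np.round(o["orientation"],2),"F",np.round(o["force"],2),"M",np.round(o["torque"],2),"tip depth mm",round((.06-(o["position"][2]-.096))*1e3,2))
go([.4884,-.2079,o["position"][2]],8.6)
E
python3 s.py
```

```text
7.4 pos [ 0.4882 -0.2091  0.1648] ori [-1.7998e+02  3.0000e-02  8.5800e+00] F [ 0.18  0.53 -0.49] M [ 0.03  0.   -0.03] tip depth mm -8.82
t 7.4 shift/0.8 [ 0.0005 -0.0015  0.    ] turn/1.5 [-0.0003  0.0003 -0.0002]
```

Request:
move_arm --moves '[{"dx":0,"dy":-0.001,"dz":0.002,"ax":0,"ay":0,"az":0,"jaw":-1},{"dx":0,"dy":-0.001,"dz":0.004,"ax":0,"ay":0,"az":0,"jaw":-1},{"dx":0,"dy":-0.001,"dz":0.006,"ax":0,"ay":0,"az":0,"jaw":-1},{"dx":0,"dy":-0.001,"dz":0.008,"ax":0,"ay":0,"az":0,"jaw":-1},{"dx":0,"dy":-0.001,"dz":0.01,"ax":0,"ay":0,"az":0,"jaw":-1},{"dx":0,"dy":-0.001,"dz":0.0115,"ax":0,"ay":0,"az":0,"jaw":-1},{"dx":0,"dy":-0.001,"dz":0.013,"ax":0,"ay":0,"az":0,"jaw":-1},{"dx":0,"dy":-0.001,"dz":0.0145,"ax":0,"ay":0,"az":0,"jaw":-1}]'

```text
t: 8.07
position: [0.4882, -0.2084, 0.1534]
orientation: [-180.0, -0.0, 8.6]
force: [0.3, -0.0, -1.0]
gripper_width: 0.0235
grip_force: 44.7
```

```bash
python3 s.py; python3 s.py
```

```text
8.07 pos [ 0.4882 -0.2084  0.1534] ori [-1.80e+02 -1.00e-02  8.58e+00] F [ 0.33 -0.02 -1.02] M [ 0.03 -0.07  0.04] tip depth mm 2.59
t 8.0667 shift/0.8 [ 0.0003 -0.0006  0.    ] turn/1.5 [-0.     -0.0001 -0.0002]
8.07 pos [ 0.4882 -0.2084  0.1534] ori [-1.80e+02 -1.00e-02  8.58e+00] F [ 0.33 -0.02 -1.02] M [ 0.03 -0.07  0.04] tip depth mm 2.59
t 8.0667 shift/0.8 [ 0.0003 -0.0006  0.    ] turn/1.5 [-0.     -0.0001 -0.0002]
```

Request:
move_arm --moves '[{"dx":0,"dy":0,"dz":0.0015,"ax":0,"ay":0,"az":0,"jaw":-1},{"dx":0,"dy":0,"dz":0.003,"ax":0,"ay":0,"az":0,"jaw":-1},{"dx":0,"dy":0,"dz":0.0045,"ax":0,"ay":0,"az":0,"jaw":-1},{"dx":0,"dy":0,"dz":0.006,"ax":0,"ay":0,"az":0,"jaw":-1},{"dx":0,"dy":0,"dz":0.0075,"ax":0,"ay":0,"az":0,"jaw":-1},{"dx":0,"dy":0,"dz":0.009,"ax":0,"ay":0,"az":0,"jaw":-1},{"dx":0,"dy":0,"dz":0.0105,"ax":0,"ay":0,"az":0,"jaw":-1},{"dx":0,"dy":0,"dz":0.012,"ax":0,"ay":0,"az":0,"jaw":-1}]'

```text
t: 8.73
position: [0.4882, -0.2084, 0.1438]
orientation: [-180.0, -0.0, 8.6]
force: [0.7, -0.3, -0.5]
gripper_width: 0.0235
grip_force: 44.7
```

```bash
python3 s.py; python3 - <<'E'
from h import *
im=capture("wrist");cv2.imwrite("pics/w6.png",cv2.resize(im[100:300,160:360],None,fx=3,fy=3,interpolation=2))
E
```

```text
8.73 pos [ 0.4882 -0.2084  0.1438] ori [-1.80e+02 -1.00e-02  8.58e+00] F [ 0.74 -0.33 -0.5 ] M [ 0.08 -0.06  0.03] tip depth mm 12.2
t 8.7333 shift/0.8 [ 0.0003 -0.0005  0.    ] turn/1.5 [-0.     -0.0001 -0.0002]
```

View pics/w6.png

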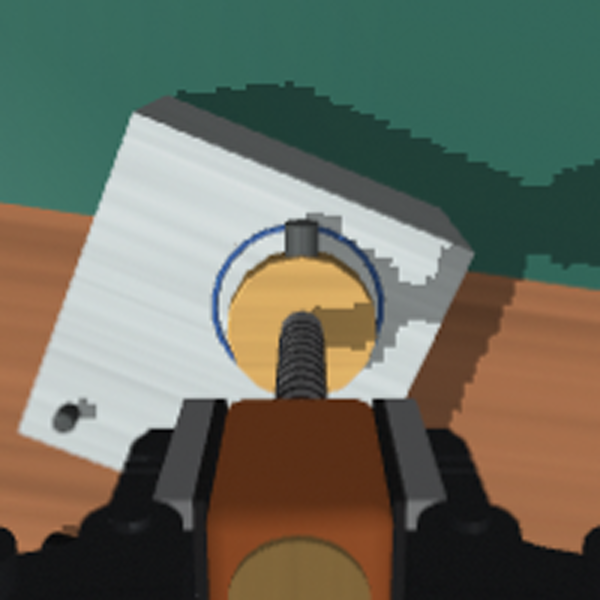

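The stop at (302,325) is centred in the blue ring a few mm above the face. The rod is in the bore with no side force.

Request:
move_arm --moves '[{"dx":0,"dy":0,"dz":0.001,"ax":0,"ay":0,"az":0,"jaw":-1},{"dx":0,"dy":0,"dz":0.002,"ax":0,"ay":0,"az":0,"jaw":-1},{"dx":0,"dy":0,"dz":0.003,"ax":0,"ay":0,"az":0,"jaw":-1},{"dx":0,"dy":0,"dz":0.004,"ax":0,"ay":0,"az":0,"jaw":-1},{"dx":0,"dy":0,"dz":0.005,"ax":0,"ay":0,"az":0,"jaw":-1},{"dx":0,"dy":0,"dz":0.006,"ax":0,"ay":0,"az":0,"jaw":-1},{"dx":0,"dy":0,"dz":0.007,"ax":0,"ay":0,"az":0,"jaw":-1},{"dx":0,"dy":0,"dz":0.008,"ax":0,"ay":0,"az":0,"jaw":-1}]'

```text
t: 9.45
position: [0.4883, -0.2085, 0.1377]
orientation: [180.0, -0.0, 8.6]
force: [-0.2, 1.4, 2.1]
gripper_width: 0.0235
grip_force: 45.3
```

Request:
move_arm --moves '[{"dx":0,"dy":0,"dz":0.0007,"ax":0,"ay":0,"az":0,"jaw":-1},{"dx":0,"dy":0,"dz":0.0014,"ax":0,"ay":0,"az":0,"jaw":-1},{"dx":0,"dy":0,"dz":0.002,"ax":0,"ay":0,"az":0,"jaw":-1},{"dx":0,"dy":0,"dz":0.0027,"ax":0,"ay":0,"az":0,"jaw":-1}]'

```text
t: 9.78
position: [0.4883, -0.2084, 0.1354]
orientation: [180.0, -0.0, 8.6]
force: [-0.7, 1.3, 3.4]
gripper_width: 0.0235
grip_force: 45.3
```

```bash
python3 s.py
```

```text
9.78 pos [ 0.4883 -0.2084  0.1354] ori [ 1.7999e+02 -2.0000e-02  8.5800e+00] F [-0.72  1.26  3.41] M [ 0.12  0.06 -0.02] tip depth mm 20.59
t 9.7833 shift/0.8 [ 0.0002 -0.0006 -0.    ] turn/1.5 [ 0.0001 -0.0002 -0.0002]
```

Request:
move_arm --moves '[{"dx":0,"dy":0,"dz":0.0005,"ax":0,"ay":0,"az":0,"jaw":-1},{"dx":0,"dy":0,"dz":0.001,"ax":0,"ay":0,"az":0,"jaw":-1},{"dx":0,"dy":0,"dz":0.0015,"ax":0,"ay":0,"az":0,"jaw":-1},{"dx":0,"dy":0,"dz":0.002,"ax":0,"ay":0,"az":0,"jaw":-1},{"dx":0,"dy":0,"dz":0.0025,"ax":0,"ay":0,"az":0,"jaw":-1},{"dx":0,"dy":0,"dz":0.003,"ax":0,"ay":0,"az":0,"jaw":-1}]'

```text
t: 10.28
position: [0.4883, -0.2084, 0.1329]
orientation: [180.0, -0.0, 8.6]
force: [-0.1, -0.2, 2.2]
gripper_width: 0.0237
grip_force: 45.3
```

```bash
python3 s.py
```

```text
10.28 pos [ 0.4883 -0.2084  0.1329] ori [ 1.80e+02 -1.00e-02  8.58e+00] F [-0.15 -0.24  2.16] M [ 0.17 -0.05 -0.01] tip depth mm 23.08
t 10.2833 shift/0.8 [ 0.0003 -0.0006  0.    ] turn/1.5 [ 0.     -0.0001 -0.0002]
```

Request:
move_arm --moves '[{"dx":0,"dy":0,"dz":0.0003,"ax":0,"ay":0,"az":0,"jaw":-1},{"dx":0,"dy":0,"dz":0.0007,"ax":0,"ay":0,"az":0,"jaw":-1},{"dx":0,"dy":0,"dz":0.001,"ax":0,"ay":0,"az":0,"jaw":-1}]'

```text
t: 10.53
position: [0.4883, -0.2084, 0.1321]
orientation: [180.0, -0.0, 8.6]
force: [0.3, 0.3, 3.1]
gripper_width: 0.0233
grip_force: 45.3
```

Request:
move_arm --moves '[{"dx":0,"dy":0,"dz":0.0003,"ax":0,"ay":0,"az":0,"jaw":-1},{"dx":0,"dy":0,"dz":0.0007,"ax":0,"ay":0,"az":0,"jaw":-1},{"dx":0,"dy":0,"dz":0.001,"ax":0,"ay":0,"az":0,"jaw":-1}]'

```text
t: 10.78
position: [0.4883, -0.2084, 0.1313]
orientation: [180.0, -0.0, 8.6]
force: [0.4, 0.6, 2.1]
gripper_width: 0.0233
grip_force: 45.3
```

Request:
move_arm --moves '[{"dx":0,"dy":0,"dz":0.0003,"ax":0,"ay":0,"az":0,"jaw":-1},{"dx":0,"dy":0,"dz":0.0007,"ax":0,"ay":0,"az":0,"jaw":-1},{"dx":0,"dy":0,"dz":0.001,"ax":0,"ay":0,"az":0,"jaw":-1}]'

```text
t: 11.03
position: [0.4882, -0.2084, 0.1305]
orientation: [180.0, -0.0, 8.6]
force: [0.4, 0.2, 1.7]
gripper_width: 0.0232
grip_force: 45.3
```

Request:
move_arm --moves '[{"dx":0,"dy":0,"dz":0.0003,"ax":0,"ay":0,"az":0,"jaw":-1},{"dx":0,"dy":0,"dz":0.0007,"ax":0,"ay":0,"az":0,"jaw":-1},{"dx":0,"dy":0,"dz":0.001,"ax":0,"ay":0,"az":0,"jaw":-1}]'

```text
t: 11.28
position: [0.4884, -0.2084, 0.1304]
orientation: [180.0, -0.0, 8.6]
force: [-0.7, 1.3, 11.4]
gripper_width: 0.0235
grip_force: 46.4
```

Request:
move_arm --moves '[{"dx":0,"dy":0,"dz":0,"ax":0,"ay":0,"az":0,"jaw":-1},{"dx":0,"dy":0,"dz":0,"ax":0,"ay":0,"az":0,"jaw":-1},{"dx":0,"dy":0,"dz":0,"ax":0,"ay":0,"az":0,"jaw":-1}]'

```text
t: 11.53
position: [0.4884, -0.2084, 0.1304]
orientation: [180.0, -0.0, 8.6]
force: [-0.8, 0.8, 8.9]
gripper_width: 0.0233
grip_force: 46.2
```

Request:
move_arm --moves '[{"dx":0,"dy":0,"dz":0.0002,"ax":0,"ay":0,"az":0,"jaw":-1},{"dx":0,"dy":0,"dz":0.0002,"ax":0,"ay":0,"az":0,"jaw":-1},{"dx":0,"dy":0,"dz":0.0002,"ax":0,"ay":0,"az":0,"jaw":-1},{"dx":0,"dy":0,"dz":0.0002,"ax":0,"ay":0,"az":0,"jaw":-1},{"dx":0,"dy":0,"dz":0.0002,"ax":0,"ay":0,"az":0,"jaw":-1}]'

```text
t: 11.95
position: [0.4884, -0.2084, 0.1304]
orientation: [180.0, -0.0, 8.6]
force: [-1.0, 1.2, 9.6]
gripper_width: 0.0233
grip_force: 46.5
```

Request:
move_arm --moves '[{"dx":0,"dy":0,"dz":0,"ax":0,"ay":0,"az":0,"jaw":-1},{"dx":0,"dy":0,"dz":0,"ax":0,"ay":0,"az":0,"jaw":-1},{"dx":0,"dy":0,"dz":0,"ax":0,"ay":0,"az":0,"jaw":-1},{"dx":0,"dy":0,"dz":0,"ax":0,"ay":0,"az":0,"jaw":-1},{"dx":0,"dy":0,"dz":0,"ax":0,"ay":0,"az":0,"jaw":-1},{"dx":0,"dy":0,"dz":0,"ax":0,"ay":0,"az":0,"jaw":-1},{"dx":0,"dy":0,"dz":0,"ax":0,"ay":0,"az":0,"jaw":-1},{"dx":0,"dy":0,"dz":0,"ax":0,"ay":0,"az":0,"jaw":-1}]'

```text
t: 12.62
position: [0.4884, -0.2084, 0.1304]
orientation: [180.0, -0.0, 8.6]
force: [-2.1, 0.4, 11.1]
gripper_width: 0.0232
grip_force: 46.5
```

Request:
move_arm --moves '[{"dx":0,"dy":0,"dz":0,"ax":0,"ay":0,"az":0,"jaw":-1},{"dx":0,"dy":0,"dz":0,"ax":0,"ay":0,"az":0,"jaw":-1},{"dx":0,"dy":0,"dz":0,"ax":0,"ay":0,"az":0,"jaw":-1},{"dx":0,"dy":0,"dz":0,"ax":0,"ay":0,"az":0,"jaw":-1},{"dx":0,"dy":0,"dz":0,"ax":0,"ay":0,"az":0,"jaw":-1},{"dx":0,"dy":0,"dz":0,"ax":0,"ay":0,"az":0,"jaw":-1},{"dx":0,"dy":0,"dz":0,"ax":0,"ay":0,"az":0,"jaw":-1},{"dx":0,"dy":0,"dz":0,"ax":0,"ay":0,"az":0,"jaw":-1}]'

```text
t: 13.28
position: [0.4884, -0.2084, 0.1304]
orientation: [180.0, -0.0, 8.6]
force: [-1.0, 1.2, 10.0]
gripper_width: 0.0233
grip_force: 46.5
```

Request:
move_arm --moves '[{"dx":0,"dy":0,"dz":0,"ax":0,"ay":0,"az":0,"jaw":-1},{"dx":0,"dy":0,"dz":0,"ax":0,"ay":0,"az":0,"jaw":-1},{"dx":0,"dy":0,"dz":0,"ax":0,"ay":0,"az":0,"jaw":-1},{"dx":0,"dy":0,"dz":0,"ax":0,"ay":0,"az":0,"jaw":-1},{"dx":0,"dy":0,"dz":0,"ax":0,"ay":0,"az":0,"jaw":-1},{"dx":0,"dy":0,"dz":0,"ax":0,"ay":0,"az":0,"jaw":-1},{"dx":0,"dy":0,"dz":0,"ax":0,"ay":0,"az":0,"jaw":-1},{"dx":0,"dy":0,"dz":0,"ax":0,"ay":0,"az":0,"jaw":-1}]'

```text
t: 13.95
position: [0.4884, -0.2084, 0.1304]
orientation: [180.0, -0.0, 8.6]
force: [-1.3, 1.1, 9.7]
gripper_width: 0.0239
grip_force: 46.5
```

```bash
python3 s.py
```

```text
13.95 pos [ 0.4884 -0.2084  0.1304] ori [ 1.7997e+02 -4.0000e-02  8.5800e+00] F [-1.26  1.12  9.72] M [ 0.23  0.42 -0.  ] tip depth mm 25.62
t 13.95 shift/0.8 [ 0.0001 -0.0006 -0.    ] turn/1.5 [ 0.0004 -0.0004 -0.0002]
```

The push held at about 10 N. To confirm it's the real bottom and not a jam, I'll press slightly harder and watch for any give.

Request:
move_arm --moves '[{"dx":0,"dy":0,"dz":0.0002,"ax":0,"ay":0,"az":0,"jaw":-1},{"dx":0,"dy":0,"dz":0.0004,"ax":0,"ay":0,"az":0,"jaw":-1},{"dx":0,"dy":0,"dz":0.0004,"ax":0,"ay":0,"az":0,"jaw":-1}]'

```text
t: 14.2
position: [0.4885, -0.2084, 0.1303]
orientation: [180.0, -0.1, 8.6]
force: [-2.3, 1.2, 12.1]
gripper_width: 0.0236
grip_force: 46.8
```

```bash
python3 s.py
```

```text
14.2 pos [ 0.4885 -0.2084  0.1303] ori [ 1.7996e+02 -5.0000e-02  8.5800e+00] F [-2.29  1.24 12.07] M [0.3  0.59 0.  ] tip depth mm 25.67
t 14.2 shift/0.8 [-0.     -0.0006 -0.    ] turn/1.5 [ 0.0005 -0.0006 -0.0002]
```

Request:
move_arm --moves '[{"dx":0,"dy":0,"dz":-0.0004,"ax":0,"ay":0,"az":0,"jaw":-1},{"dx":0,"dy":0,"dz":-0.0008,"ax":0,"ay":0,"az":0,"jaw":-1},{"dx":0,"dy":0,"dz":-0.0008,"ax":0,"ay":0,"az":0,"jaw":1},{"dx":0,"dy":0,"dz":-0.0008,"ax":0,"ay":0,"az":0,"jaw":1},{"dx":0,"dy":0,"dz":-0.0008,"ax":0,"ay":0,"az":0,"jaw":1},{"dx":0,"dy":0,"dz":-0.0008,"ax":0,"ay":0,"az":0,"jaw":1},{"dx":0,"dy":0,"dz":-0.0008,"ax":0,"ay":0,"az":0,"jaw":1},{"dx":0,"dy":0,"dz":-0.0008,"ax":0,"ay":0,"az":0,"jaw":1}]'

```text
t: 14.87
position: [0.4881, -0.2084, 0.1297]
orientation: [-180.0, 0.0, 8.6]
force: [-0.8, 0.1, -0.3]
gripper_width: 0.0855
grip_force: 0.0
```

```bash
python3 s.py; python3 - <<'E'
from h import *
im=capture("wrist");cv2.imwrite("pics/w7.png",cv2.resize(im[100:384,100:420],None,fx=2,fy=2,interpolation=2))
E
```

```text
14.87 pos [ 0.4881 -0.2084  0.1297] ori [-1.7999e+02  2.0000e-02  8.5800e+00] F [-0.83  0.14 -0.31] M [ 0.02 -0.06  0.03] tip depth mm 26.27
t 14.8667 shift/0.8 [ 0.0005 -0.0005 -0.    ] turn/1.5 [-0.0001  0.0002 -0.0002]
```

View pics/w7.png

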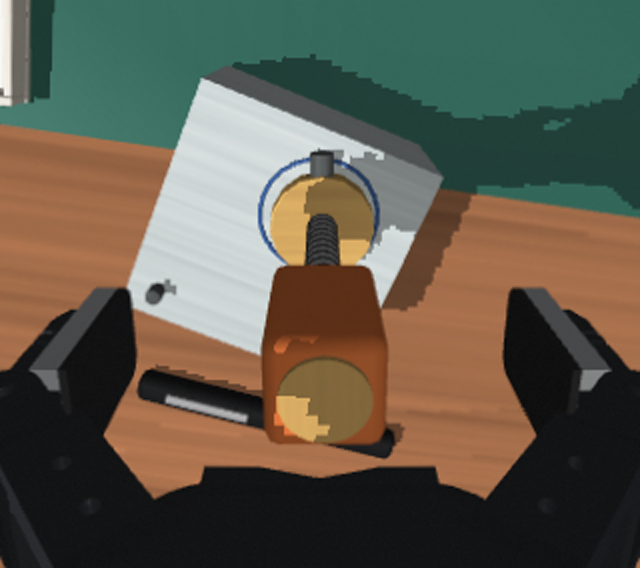

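The gauge stands upright and free in the bore, with the stop at (322,220) centred on the ring and the pads well clear at (115,320) and (525,320). Now retreating straight up.

Request:
move_arm --moves '[{"dx":0,"dy":0,"dz":-0.02,"ax":0,"ay":0,"az":0,"jaw":1},{"dx":0,"dy":0,"dz":-0.04,"ax":0,"ay":0,"az":0,"jaw":1},{"dx":0,"dy":0,"dz":-0.07,"ax":0,"ay":0,"az":0,"jaw":1},{"dx":0,"dy":0,"dz":-0.1,"ax":0,"ay":0,"az":0,"jaw":1},{"dx":0,"dy":0,"dz":-0.13,"ax":0,"ay":0,"az":0,"jaw":1},{"dx":0,"dy":0,"dz":-0.15,"ax":0,"ay":0,"az":0,"jaw":1},{"dx":0,"dy":0,"dz":-0.15,"ax":0,"ay":0,"az":0,"jaw":1},{"dx":0,"dy":0,"dz":-0.15,"ax":0,"ay":0,"az":0,"jaw":1}]'

```text
t: 15.58
position: [0.4885, -0.2085, 0.2505]
orientation: [179.9, -0.1, 8.6]
force: [-0.6, 0.6, -0.5]
gripper_width: 0.0852
grip_force: 0.0
```

```bash
python3 - <<'E'
from h import *
c=calibration("wrist");im=capture("wrist"); cs=calibration("side"); s=capture("side")
for cc in(c,cs): print(proj(cc,[[.4884,-.2079,.0345+.135],[.4884,-.2079,.07]]).round(1).tolist())
a=cv2.resize(im[120:320,160:360],(400,400),interpolation=2); b=cv2.resize(s[110:230,270:390],(400,400),interpolation=2)
cv2.imwrite("pics/end.png",np.hstack([a,b])); print(monitor.get_obs()["position"])
E
```

```text
[[258.4, 203.7], [258.5, 176.2]]
[[330.1, 142.4], [326.1, 176.4]]
[ 0.48762163 -0.20830153  0.24901582]
```

View pics/end.png

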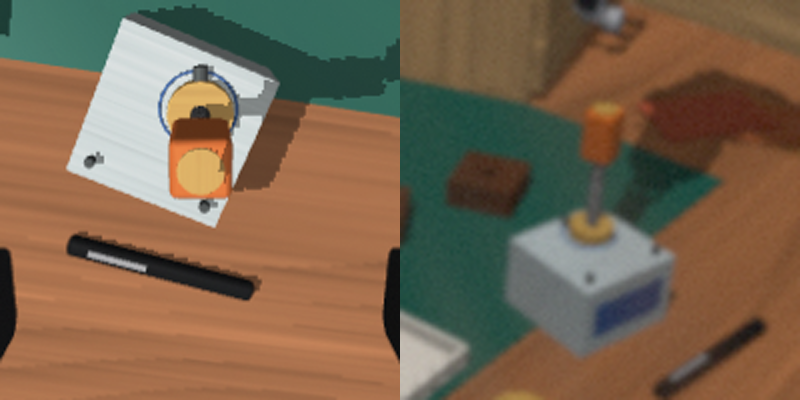

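Both views show the gauge upright in the jig's bore with the stop flat on the face, at (590,228) in the right half. The gripper is clear and the marker hasn't moved, so I'm handing the job in.

```bash
python3 -c "
from plant import workorder; print(workorder.job_done())"
```

```text
the job is handed in; nothing more can be done
None
```

The gauge is standing released and upright in the jig's bore, its rod on the bottom (about 26 mm deep) and the stop flat on the face. I held it there at about 10 N for over two seconds, with a brief 12 N check, and handed the job in; no verdict came back.

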